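Run the belt gauge's carriage home to its zero stop

TASK

The belt has been measured: set the belt length gauge on the counter back to zero for the next one. With a fingertip press the broad lock button on the carriage and keep it down while you push the carriage along the rail, gently, until it is fully home against the rubber stop at the fixed pulley's end; then let go of the button so that the carriage locks there. Never drag the carriage against its lock, and leave the parts on the counter where they lie: nothing is to be picked up.

Things in the scene. Friction and masses are not known exactly. Their poses are not given: they have to be found in the camera images.
- belt_gauge: Belt length gauge screwed to the counter: aluminium rail 640 mm long, 60 wide, 30 high, with a scale, a fixed head with a grooved pulley (62 mm across, axis at y = +265 mm, top at 84 mm high) and a sliding grey carriage. Origin on the counter under the rail's middle; y runs along the rail towards the fixed head (roughly to the robot's left, give or take 20 degrees), x across it, z up.
- carriage (a joint): How far the carriage stands from the stop, m: 0 = home; grows along the gauge's -y. Starts at 0.12 to 0.25. The carriage is 80 mm wide and reaches from 41 mm behind to 121 mm ahead (+y) of the button's centre; deck top 49 mm high; a pulley 62 mm across, top at 84 mm, stands 78 mm ahead of the button. Unlocked, it slides with 1.5 N of friction and 8 N per m/s of drag and stays where left.
- lock_button (a joint): How far the lock button is pressed in, m: 0 = up, the carriage locked by a spring brake (holds about 20 N); 0.008 = fully down. Sprung: about 5 N press it 1.5 mm in, where the brake is off, 7 N 5 mm, 8.5 N fully; keep it at least 2 mm in (5 is good) while the carriage moves. Let go, it springs up and locks the carriage.
- button_top (a point): Centre of the upper face of the lock button on the carriage (moves with both): a black ribbed pad, 46 mm across the rail and 40 mm along it, its top 66 mm above the counter when up, 10 mm proud of the fixed guard collar at its two sides and back (80 mm wide overall, gap 4 mm) and still 2 mm proud when fully down. Axes parallel to the gauge's.
- thumb_rest (a point): On the carriage, 24 mm ahead of the button's centre (gauge's +y): exposed face, turned to the button, of an upright fixed grey ridge, 58 mm across the rail, 12 mm thick, top 80 mm above the counter (14 mm over the button). A finger pressing the button can push against it towards the stop.
- stop_face (a point): Centre of the face of the rubber stop on the fixed head, 39 mm above the counter; the carriage's front edge meets it when home. It does not move.
- bearing: Bystander, loose: ball bearing (steel ring) 62 mm across, 17 mm high. Origin under its centre. On the counter on the robot's side of the rail.
- idler_pulley: Bystander, loose: black idler pulley 72 mm across, 30 mm high, lying flat. Origin under its centre. On the robot's side of the rail.
- brake_pad: Bystander, loose: brake pad 46 x 120 x 16 mm lying flat beyond the rail. Origin under its centre, long side along its y.
- plug_box: Bystander, loose: white and blue spark plug carton 26 x 98 x 26 mm, lying, beyond the rail. Origin under its centre, long side along its y.
- oil_filter: Bystander, loose: white and blue spin-on oil filter, 76 mm across, 92 mm high, upright, on the robot's side of the rail near the fixed head. Origin under its centre.
- wrench: Bystander, loose: steel wrench about 170 mm long, lying flat on the robot's side of the rail near its free end. Origin under its middle, length along its x.

How it is judged (in metres and radians):
On the way, in this order (a step that is already met when the one before it is completed fails the run):
1. the lock button is pressed in with the carriage still where it stood (value of joint lock_button above 0.002 m and value of joint carriage above 0.1 m), for 0.1 s.
2. the carriage reaches the stop with the button still held in (value of joint carriage below 0.003 m and value of joint lock_button above 0.002 m), for 0.1 s.
At the end, for the whole second after the job is handed in: The carriage is home within 3 mm of the stop and at rest, and the lock button is up again (less than 1 mm in) (value of joint carriage below 0.003 m and value of joint lock_button below 0.001 m and velocity of joint carriage between -0.005 and 0.005 m/s); the robot touches nothing.
It fails at once if the carriage is dragged (faster than 8 mm/s) against its lock, the button less than 1 mm in (value of joint lock_button below 0.001 m and (velocity of joint carriage above 0.008 m/s or velocity of joint carriage below -0.008 m/s)).
It fails at once if the gauge is forced: the fingers bear on it with more than 50 N (contact force between the fingers and belt_gauge above 50 N).
It fails at once if the carriage is slammed home: it reaches the stop faster than 0.25 m/s (value of joint carriage below 0.004 m and velocity of joint carriage below -0.25 m/s).
It fails at once if a loose part on the counter is shifted by more than 15 mm or picked up (distance of any of bearing, idler_pulley, brake_pad, plug_box, oil_filter, wrench from where it was at the start of the episode above 0.015 m).
It also fails if it takes over 38 s, if anything falls off the work surface, if the arm or the gripper's body presses on something with over 40 N, if the wrist force passes 120 N, or if a joint passes its speed limit or range.

ROBOT

A 6-joint arm with a two-finger parallel gripper is mounted at the origin on the work surface. World frame = base frame: x ahead of the robot, y to its left, z up, the work surface at z = 0. Lengths are in mm, angles in rad, forces in N, time in s.
With the tool pointing down it reaches from about 300 to 775 mm from the base axis. Payload 14.6 kg.
Tool frame: the origin (TCP) lies on the centre line of the jaws, within the pads' length; the fingertips stand 19 mm ahead of it and the grasp point (between the pads) is the TCP (bot.tip_reach is the distance from the TCP to the fingertips, in mm); z points along the fingers, y is the line along which they close (so a half turn about z gives the same grasp; the last joint's range is limited). The gripper opens to 85 mm and grips with 20 to 120 N. Pads are 22 mm wide; open, the fingers measure 114 mm over their backs; the gripper's body (76 mm by 85 mm) begins 54 mm behind the grasp point. The pads swing forward as they close: fully open they stand 13 mm farther back than shut.
Start: joints at [1.238, 0.3, 1.521, -0, 1.321, -0.067], TCP at [144.472, 530.676, 250.281] pointing down, gripper open.
Joint ranges: [-3.03, 3.03], [-0.79, 2.21], [0.23, 2.52], [-1.04, 4.18], [0, 3.07], [-2.55, 2.55]. Speed limits (rad/s): [2.22, 2.22, 2.57, 3.14, 3.14, 3.14].

INTERFACE

Orientations are given as a unit quaternion [w, x, y, z].
In Python, from rig import bot gives the robot as it stands. Calls block until the motion is done:
- bot.move_to(position, orientation): joint-space move of the TCP to a pose.
- bot.servo_line(position, attitude=None, speed=150, until_force=None): straight line of the TCP; attitude=None keeps the orientation; speed is the mean speed in mm/s. With until_force (N) it stops when the force on the tool has changed by that much, and returns True; else False.
- bot.move_joints(angles): joint-space move.
- bot.move_gripper(opening, grip_force=None): finger opening in mm; grip_force is the grip in N (None keeps the last); returns when the fingers have stopped.
- bot.dwell(seconds).
- bot.ik(position, orientation): joint angles nearest the present ones, or None.
- bot.read_state(): the state.
- bot.read_camera(name): name is "scene" or "top" or "wrist"; returns a dict with "image" (384x512x3 uint8, blue, green, red), "depth" (384x512 float32, mm along the optical axis (not along the pixel's ray), 0 where there is no reading), "fovy" (degrees; the focal length in pixels is half the picture's height over the tangent of half this angle, whatever the lens; pixels are square), "cx", "cy" (the principal point, pixels), "k1" (the pictures are not rectified: a ray, as slopes to the right and down, at radius r is drawn at 1 + k1 r^2 times it, then the intrinsics apply), "eye" and "attitude" of the camera in the world; the wrist camera has in their place "mount" (4x4, takes a point from camera to tool coordinates, whose origin is the TCP and whose axes are the flange's). Camera axes: x right, y down, z forward; pixel columns grow to the right and rows downward; lengths in mm; the calibration is good to about 2 mm. A picture is of the moment at which its call begins: read the wrist's pose just before it.
A pose or a line that the arm cannot do raises bot.MotionError and nothing moves.
- bot.finish_job(): hands the job in; it is judged then, once.
The state is a dict: "clock": time; "joint_positions": joint angles; "qvel": joint speeds; "effort": joint torques, N m; "ee_pos": TCP position; "tool_rot": TCP orientation; "ft_force": force on the tool from outside, world axes, zero at the start; "moment": the same for the moment, N m; "grip_width": finger opening in mm; "grip_force": force on a finger pad.
Only numpy, scipy, OpenCV 4.12 (cv2) and the standard library are available. Lean on these libraries where they do the work, as an engineer would, in place of code of your own. Each camera call takes 0.05 s, during which the arm holds its last target. There are 200 camera calls.

## Working session

There is one attempt and no reset: what is moved stays moved. The work goes in short steps, each a Python script; the robot and the scene stay as the last script left them, time stands still between calls to the robot, and variables do not carry over. Pictures are saved under pics/ and viewed, at most 10 in all, crops included, and the job is handed in when it is done.

```bash
mkdir -p pics; ls
cat > h.py <<'E'
import numpy as np, cv2
from scipy.spatial.transform import Rotation as R
from rig import bot
def save(c,n): 
    cv2.imwrite(f'pics/{n}.png',c['image'])
    np.savez(f'pics/{n}.npz',**c)
def cloud(c):
    "world points HxWx3 for a fixed camera"
    h,w=c['depth'].shape; f=h/2/np.tan(np.radians(float(c['fovy']))/2)
    K=np.array([[f,0,float(c['cx'])],[0,f,float(c['cy'])],[0,0,1]])
    u,v=np.meshgrid(np.arange(w),np.arange(h))
    p=np.stack([u,v],-1).reshape(-1,1,2).astype(np.float64)
    s=cv2.undistortPoints(p,K,np.array([float(c['k1']),0,0,0,0])).reshape(h,w,2)
    d=c['depth'][...,None]
    P=np.concatenate([s*d,d],-1).astype(float)
    q=np.array(c['attitude'])
    M=q if q.shape==(3,3) else R.from_quat(q,scalar_first=True).as_matrix()
    return P@M.T+np.array(c['eye'])
E
python3 - <<'E'
from h import *
s=bot.read_state(); print(s)
for n in ('top','scene'):
    c=bot.read_camera(n); save(c,n); print({k:v for k,v in c.items() if k not in('image','depth')})
a=cv2.imread('pics/top.png');cv2.imwrite('pics/top_b.png',cv2.resize(a,(800,600)))
E
```

```text
pics
{'clock': 0.0, 'joint_positions': array([ 1.23842668e+00,  3.00478911e-01,  1.52163140e+00,  3.53537310e-06,
        1.32069548e+00, -6.65869259e-02]), 'qvel': array([ 8.33950128e-04,  7.97763039e-05, -3.39358656e-04, -9.15888626e-04,
        1.67215590e-05,  8.18464141e-04]), 'effort': array([ 1.50580912e-03, -5.43504667e+01, -3.61785221e+01,  1.23556214e-05,
        3.99949102e-03, -7.27121233e-06]), 'ee_pos': array([144.38580534, 530.47240972, 249.69572941]), 'tool_rot': array([-1.21875331e-04,  1.32500968e-01,  9.91182690e-01, -5.94203304e-04]), 'ft_force': array([-0.20938256,  0.44013267,  0.02319391]), 'moment': array([-0.01208204, -0.05237878, -0.03569972]), 'grip_force': 0.0, 'grip_width': 85.48888292592069}
{'fovy': 44.526893503041606, 'cx': 258.388077259876, 'cy': 184.42556556218474, 'k1': -0.09109431345656081, 'eye': array([498.41216952, -26.42523386, 976.19132627]), 'attitude': array([ 0.02289438, -0.69681935,  0.71681587, -0.00967701])}
{'fovy': 49.7001487065583, 'cx': 251.56543469909147, 'cy': 187.47707749824275, 'k1': -0.07690375726929802, 'eye': array([1261.20623258, -162.38979805,  733.60943942]), 'attitude': array([-0.30770608,  0.70183376,  0.58443958, -0.26678965])}
```

View pics/top_b.png

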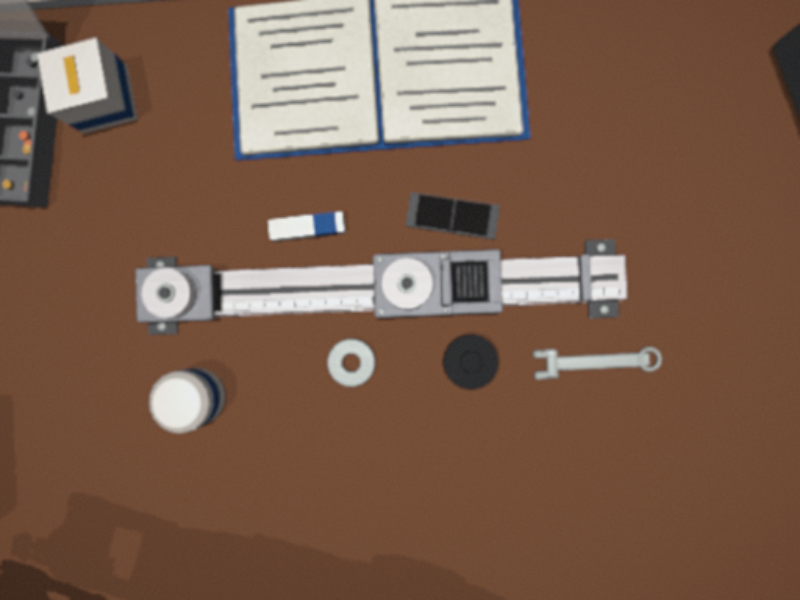

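View pics/scene.png

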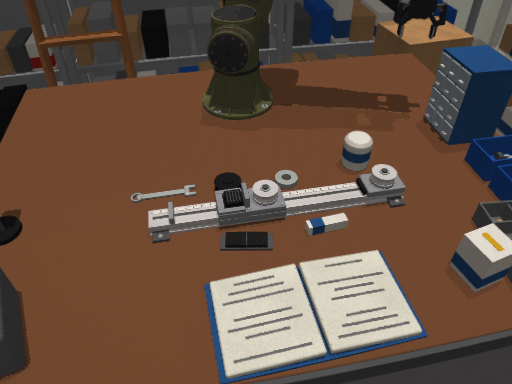

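The top view shows the carriage with its button at (470,281), its pulley at (407,283) and the fixed pulley at (166,293), all in the enlarged picture. The scene view agrees, and the button is clear from above.

Run:
```python
from h import *
c=dict(np.load('pics/top.npz')); P=cloud(c); k=512/800
def at(u,v,r=2,zlo=0):
    b=P[int(v*k)-r:int(v*k)+r+1,int(u*k)-r:int(u*k)+r+1].reshape(-1,3); return np.median(b,0)
for n,(u,v) in dict(button=(470,281),cpul=(395,283),cpul2=(419,283),fpul=(153,293),fpul2=(179,293),ridge=(447,281),rail=(560,270),table=(300,450),stop=(216,290)).items(): print(n,at(u,v).round(1))
# pulley tops by height
m=(P[...,2]>76)&(P[...,2]<92)
n,l,st,ce=cv2.connectedComponentsWithStats(m.astype(np.uint8))
for i in range(1,n):
    if st[i,4]>60: q=P[l==i]; print(ce[i]/k,st[i,4],q.mean(0).round(1),np.ptp(q,0).round(1))
m=(P[...,2]>60)&(P[...,2]<72)
n,l,st,ce=cv2.connectedComponentsWithStats(m.astype(np.uint8))
for i in range(1,n):
    if st[i,4]>60: q=P[l==i]; print('b',ce[i]/k,st[i,4],q.mean(0).round(1),np.ptp(q,0).round(1))
print(bot.tip_reach)
```

```text
button [548.9 -91.1  66.5]
cpul [547.    1.9  76.9]
cpul2 [546.1 -28.8  77.9]
fpul [544.2 305.   77.5]
fpul2 [543.2 271.   76.8]
ridge [548.9 -63.3  79.6]
rail [ 561.7 -211.2   30.2]
table [331.7 135.5  -0.5]
stop [547.4 232.1  45.5]
[19.65401786 18.89508929] 140 [906.6 482.1  83.7] [11.8 55.  15.9]
[93.92213983 91.38638771] 236 [802.4 377.9  84. ] [93.4 79.5 15.7]
[406.5378937  282.58612205] 635 [546.8 -13.8  78.3] [61.5 59.8 11.8]
[445.53328804 281.0716712 ] 184 [547.2 -61.7  79.7] [57.8 11.9  8.1]
[165.29205117 292.14293205] 596 [543.6 287.2  78.2] [60.8 61.1 11. ]
[179.21343336 401.43253781] 1058 [408.6 268.7  87.7] [75.5 73.9 15.7]
b [21.60852713 28.75484496] 129 [900.8 489.   65.8] [14.5 64.9 11.9]
b [100.93557099  94.42515432] 162 [803.9 376.4  66.2] [95.2 76.8 11.9]
b [469.46668388 280.73347107] 484 [547.5 -91.9  66.2] [45.6 40.5 10.4]
b [204.84601449 388.90398551] 69 [421.5 242.6  66.2] [58.  32.1 11.9]
19.0
```

Spacings check out: the pulley is 78 mm from the button, the top is at 66 mm, and the rail runs within 1° of world y. I'll approach with closed fingers across the rail, biased towards the thumb rest.

```bash
cat >> h.py <<'E'
gy=np.array([-3.2,301,0]);gy/=np.linalg.norm(gy); gx=np.array([gy[1],-gy[0],0])
btn=np.array([547.5,-91.9,66.2])
def f(): return bot.read_state()['ft_force']
E
python3 - <<'E'
from h import *
best=None
for s in (1,-1):
    y=s*gx; z=np.array([0,0,-1.]); x=np.cross(y,z)
    q=R.from_matrix(np.c_[x,y,z]).as_quat(scalar_first=True)
    p=btn+8*gy; p[2]=66+19+40
    j=bot.ik(p,q); jh=bot.ik(p+210*gy,q)
    print(s,j,jh)
    if j is not None and jh is not None and (best is None or abs(j[5])<abs(best[0][5])): best=(j,q,p)
j,q,p=best
bot.move_gripper(0,20)
bot.move_to(p,q)
st=bot.read_state();print(st['clock'],st['ee_pos'],st['grip_width'],f())
c=bot.read_camera('scene');cv2.imwrite('pics/s2.png',cv2.resize(c['image'][120:280,130:350],(800,582)))
np.save('q.npy',q)
E
```

```text
1 [-2.18219350e-01  4.42667864e-01  1.63693539e+00 -4.44089210e-16
  1.06198940e+00 -2.28850179e-01] [ 1.61826298e-01  4.54058429e-01  1.61990826e+00 -4.44089210e-16
  1.06762597e+00  1.51195469e-01]
-1 None None
3.5 [547.56144604 -83.25266283 125.13484402] 0.25011277396062936 [-0.12730924  0.62716979  0.23579899]
```

View pics/s2.png

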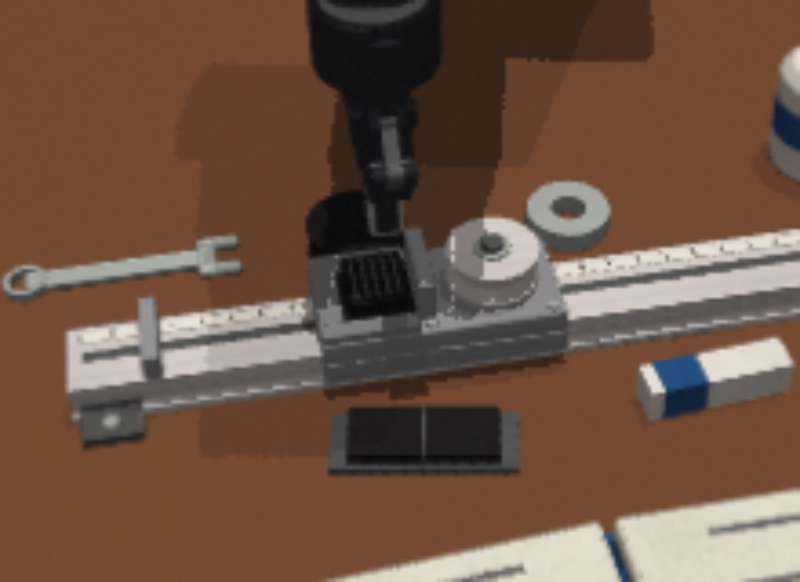

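The closed fingertip, at about (385,230) in the crop, hangs over the button's front half, just behind the ridge at (415,260), and clears everything. Next I press down.

Run:
```python
from h import *
f0=f()
p=bot.read_state()['ee_pos'].copy(); t=p.copy(); t[0]=btn[0]+8*gy[0]
t[2]=89; bot.servo_line(t,speed=60)
t[2]=77; r=bot.servo_line(t,speed=10,until_force=2.5)
st=bot.read_state(); print(r,st['clock'],st['ee_pos'],f()-f0)
zc=st['ee_pos'][2]
for i in range(8):
    if (f()-f0)[2]>6.6: break
    t[2]=bot.read_state()['ee_pos'][2]-1.2 if i==0 else t[2]-1
    bot.servo_line(t,speed=10); bot.dwell(.1)
    s=bot.read_state(); print(s['ee_pos'].round(2),t[2],(f()-f0).round(2))
print(bot.read_state()['clock']); np.save('t.npy',t); np.save('f0.npy',f0)
```

```text
True 4.95 [547.45903369 -83.24776412  83.78218023] [0.80113177 0.15943723 4.5136556 ]
[547.49 -83.25  82.73] 82.58218023184095 [-0.75 -0.26  4.65]
[547.51 -83.27  81.76] 81.58218023184095 [-0.97  0.26  6.19]
[547.51 -83.28  80.8 ] 80.58218023184095 [-0.81 -0.59  6.91]
6.0
```

Run:
```python
from h import *
t=np.load('t.npy'); f0=np.load('f0.npy'); s0=t.copy()
def show(m):
    s=bot.read_state(); print(m,round(s['clock'],2),s['ee_pos'].round(2),(f()-f0).round(2))
r=bot.servo_line(s0+12*gy,speed=10,until_force=9); show(r)
if not r:
    r=bot.servo_line(s0+100*gy,speed=40,until_force=12); show(r)
if not r:
    c=bot.read_camera('scene');cv2.imwrite('pics/s3.png',cv2.resize(c['image'][120:280,130:350],(800,582)))
```

```text
False 7.35 [547.38 -71.42  80.81] [-1.42 -1.46  5.77]
False 9.7 [546.41  16.62  80.77] [-0.68 -1.31  6.98]
```

View pics/s3.png

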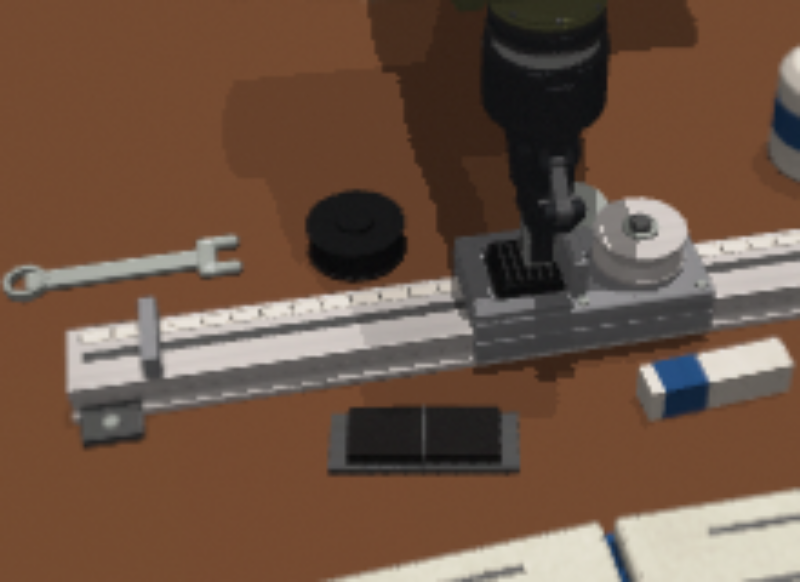

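The carriage has moved freely with the finger (deck now spanning (455..715) in the crop), with the button held down and the parts undisturbed. I'll carry on to the stop, slowing at the end.

Run:
```python
from h import *
t=np.load('t.npy'); f0=np.load('f0.npy'); s0=t.copy()
def show(m):
    s=bot.read_state(); print(m,round(s['clock'],2),s['ee_pos'].round(2),(f()-f0).round(2))
r=bot.servo_line(s0+180*gy,speed=40,until_force=10); show(r)
r=bot.servo_line(s0+235*gy,speed=18,until_force=8); show(r)
bot.dwell(.3); show('')
```

```text
False 11.9 [545.55  96.66  80.77] [-0.98 -1.59  6.12]
True 13.45 [545.49 120.84  80.85] [-0.13 -2.65  5.88]
 13.75 [545.48 120.82  80.85] [-0.89 -2.34  6.16]
```

Run:
```python
from h import *
t=np.load('t.npy'); f0=np.load('f0.npy')
for k in range(4):
    g=bot.read_state()['ee_pos'].copy(); g[2]=t[2]; 
    r=bot.servo_line(g+3*gy,speed=8,until_force=12); bot.dwell(.15)
    s=bot.read_state(); print(r,round(s['clock'],2),s['ee_pos'].round(2),(f()-f0).round(2))
    if r or (f()-f0)[1]<-12: break
c=bot.read_camera('top'); save(c,'top2'); cv2.imwrite('pics/top2_b.png',cv2.resize(c['image'][150:220,70:250],(800,311)))
```

```text
True 14.15 [545.51 120.84  80.9 ] [-0.83 -1.49  6.69]
```

View pics/top2_b.png

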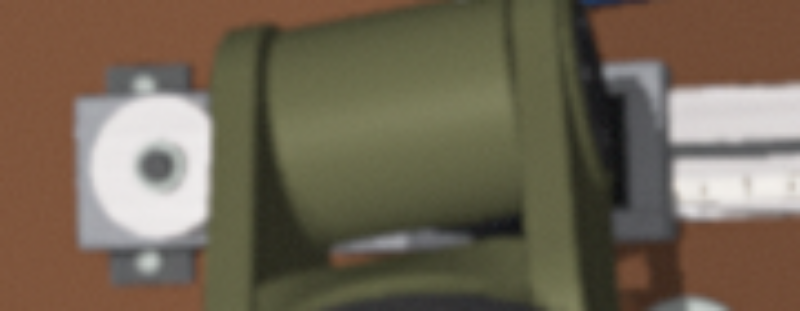

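Run:
```python
from h import *
t=np.load('t.npy'); f0=np.load('f0.npy')
g=bot.read_state()['ee_pos'].copy(); g[2]=t[2]-.3
for d in (1,2):
    bot.servo_line(g+d*gy,speed=8); bot.dwell(.2)
    s=bot.read_state(); print(round(s['clock'],2),s['ee_pos'].round(2),(f()-f0).round(2))
    if (f()-f0)[1]<-10: break
# stop face / rear edge check in top clouds
a=cloud(dict(np.load('pics/top.npz')))
for u in range(128,146): print(u,a[183,u].round(0)[1:],end=' ')
b=cloud(dict(np.load('pics/top2.npz'))); print()
for u in range(214,226): print(u,b[192,u].round(0)[1:],end=' ')
```

```text
14.67 [545.6  120.91  80.75] [-4.11 -8.41 10.53]
15.14 [545.6  121.    80.76] [ -3.04 -15.95  11.58]
128 [252.  47.] 129 [250.  47.] 130 [248.  47.] 131 [246.  47.] 132 [243.  49.] 133 [241.  49.] 134 [240.  47.] 135 [239.  43.] 136 [236.  46.] 137 [234.  45.] 138 [232.  46.] 139 [230.  47.] 140 [229.  42.] 141 [228.  37.] 142 [228.  31.] 143 [225.  32.] 144 [224.  29.] 145 [222.  31.] 
214 [78. 55.] 215 [76. 56.] 216 [74. 57.] 217 [72. 58.] 218 [70. 56.] 219 [68. 54.] 220 [67. 45.] 221 [67. 31.] 222 [65. 31.] 223 [62. 33.] 224 [60. 31.] 225 [58. 32.]
```

The stop face at y≈228.5 and the carriage rear edge at 67 + 162 = 229 agree, and the push is firm. The carriage is home. I'll ease the push (still forward) and lift straight up.

Run:
```python
from h import *
f0=np.load('f0.npy')
g=bot.read_state()['ee_pos'].copy(); g[2]=80.4
bot.servo_line(g+.6*gy,speed=8); bot.dwell(.1); print((f()-f0).round(2))
bot.servo_line(g+.6*gy+[0,0,12],speed=15); print((f()-f0).round(2))
u=g+[0,0,100]; bot.servo_line(u,speed=80)
s=bot.read_state();j=s['joint_positions'].copy(); j[0]-=.7; bot.move_joints(j)
s=bot.read_state();print(s['clock'],s['ee_pos'].round(1),f().round(2))
c=bot.read_camera('top'); save(c,'top3'); cv2.imwrite('pics/top3_b.png',cv2.resize(c['image'],(800,600)))
P=cloud(c)
for z in ((76,92),(60,72)):
    n,l,st,ce=cv2.connectedComponentsWithStats(((P[...,2]>z[0])&(P[...,2]<z[1])).astype(np.uint8))
    for i in range(1,n):
        q=P[l==i].mean(0)
        if st[i,4]>60 and 520<q[0]<570: print(ce[i]/.64,st[i,4],q.round(1))
```

```text
[-3.3  -6.56  9.74]
[-0.66 -5.67 -0.68]
19.175 [ 495.5 -258.   179.8] [-0.35 -0.52  0.19]
[283.47590782 287.5349162 ] 179 [545.  137.9  79.7]
[245.3358985  288.83891431] 601 [544.8 185.7  78.4]
[165.26526801 292.30557996] 569 [543.4 287.2  78.3]
[309.53862936 287.15349076] 487 [545.3 107.6  66. ]
```

View pics/top3_b.png

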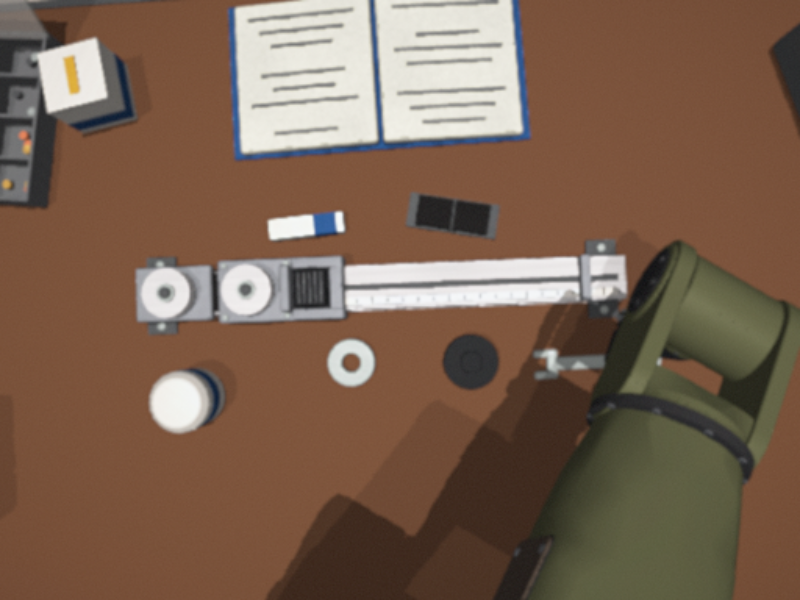

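The carriage sits against the stop (front edge at (219,290), touching the dark rubber). The button is up at 66 mm, all the parts lie where they were, and the arm is clear.

```bash
python3 -c "
from rig import bot
print(bot.finish_job())"
```

```text
the job is handed in; nothing more can be done
None
```

The carriage is home against the rubber stop with the lock button up, no loose part looks moved, the arm is clear, and the job is handed in (at about 19 s of the 38 s allowed; no verdict was returned).

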